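# Open the safety-capped flavouring bottle on the pull-out tray

## Task

Pull the wire shelf's tray out by its handle as far as it goes, so that the square bottle of flavouring paste comes clear of the shelf. Then press the bottle's push-and-turn safety cap down, twist it about a sixth of a turn counter-clockwise until it is free, and lift it off. Finish still holding the cap level, straight above the bottle's mouth and about five centimetres clear of it; leave the bottle standing in its well, the tray fully out and everything else where it is.

Things in the scene. Friction and masses are not known exactly. Their poses are not given: they have to be found in the camera images.
- shelf: chromed wire bench shelf, fixed, 240 mm wide, 200 mm deep, on four legs; wires 192 to 203 mm above the bench, leg tops 212 mm. Origin on the bench under the shelf's centre; the tray pulls out along its -x axis; y runs along its front edge, which lies 100 mm from the origin on the -x side
- tray (a joint): travel in m of the aluminium pull-out tray under the shelf: 0 = fully in, 0.200 = fully out at the stop, along the shelf's -x. Friction about 5 N, stays where left. Tray 180 x 180 mm, floor 18 mm and walls 64 mm above the bench; two 84 mm square wells side by side at the rear (bottle in one of them), a bay in front
- tray_handle (a point): middle of the tray's bow handle: level steel bar, 10 mm diameter, 110 mm long, 52 mm above the bench, parallel to the shelf's y, its centre line 45 mm in front of the tray's front face (40 mm clear behind the bar). Axes as the shelf's; moves with the tray
- jug: square white plastic bottle, 80 x 80 mm, 100 mm high to the shoulder, round neck up to 144 mm, 0.35 to 0.7 kg; loose in one of the rear wells with 2 mm play each side, so the well keeps it from turning. Origin at the centre of its underside, z up. With the tray in, the shelf's wires leave only about 20 mm above its cap
- jug_mouth (a point): centre of the bottle's rim, 144 mm above its underside, 162 mm above the bench. The neck has three lugs with 3.5 mm deep retaining teeth for the cap: unpressed, the cap turns only a few degrees and cannot be lifted; pressed, it is free to lift from 40 to 80 degrees of turn (aim at 60); at about 84 it jams against a stop
- cap: ribbed black push-and-turn cap of the square bottle, 56 mm diameter, 35 mm high, 40 g, two raised grey arrows on its crown. Origin at the centre of its lower edge, z up; seated from 140 to 175 mm above the bench. Sprung upward: 7 N at rest, 1.2 N more per mm; must go down at least 4 mm, bottoms at 6.5 mm; held down, turns counter-clockwise seen from above to open
- flask: squat round amber bottle, 76 mm in diameter, 113 mm high, in the other rear well; not to be disturbed. Origin at the centre of its underside
- jar: short clear jar with a steel lid, 75 mm in diameter, 51 mm high, in the tray's front bay; not to be disturbed. Origin at the centre of its underside
- loaf: iced loaf in a brown paper case, 97 mm in diameter, 104 mm high, standing on the shelf's wires towards the rear; not to be disturbed. Origin at the centre of its underside
- bowl: empty steel mixing bowl, 150 mm in diameter, 65 mm high, on the bench to the left; not to be disturbed. Origin at the centre of its underside
Mind the look-alikes: they are no part of the job. Leave any red or turquoise look-alike of the jug alone.

How it is judged:
On the way, in this order (a step that is already met when the one before it is completed fails the run):
1. the tray is pulled fully out to its stop (within 6 mm) (value of joint tray above 0.194 m), for 0.2 s.
2. the cap, not yet turned, is pressed down on the bottle by at least 3 mm (z of cap in the frame of jug below 0.1192 m and angle between the x axis of cap and the x axis of jug, either way round below 0.3 rad and horizontal distance between cap and jug_mouth below 0.006 m), for 0.05 s.
3. the cap is turned at least 40 degrees against the bottle while still on the neck (angle between the x axis of cap and the x axis of jug, either way round above 0.7 rad and z of cap in the frame of jug below 0.132 m and horizontal distance between cap and jug_mouth below 0.01 m), for 0.05 s.
At the end, for the whole second after the job is handed in: Cap held in the fingers, level within 15 degrees, its lower edge 20-100 mm above the bottle's rim, within 30 mm of straight above it, not touching; bottle upright on its well's floor; tray within 12 mm of its stop; flask and jar upright in the tray, loaf and bowl within 30 mm of their places (z of cap in the frame of jug_mouth between 0.02 and 0.1 m and horizontal distance between cap and jug_mouth below 0.03 m and angle between cap's own z axis and vertical below 0.26 rad and linear speed of cap below 0.02 m/s and contact force between the fingers and cap above 1 N and contact force between cap and jug below 0.1 N and value of joint tray above 0.188 m and angle between jug's own z axis and vertical below 0.07 rad and z of jug in the frame of tray_handle below -0.028 m and z of each of flask, jar in the frame of tray_handle below -0.024 m and angle between each of flask, jar's own z axis and vertical below 0.2 rad and distance of each of loaf, bowl from where it was at the start of the episode below 0.03 m); the arm keeps its last pose, push and grip.
It fails at once if the bottle is lifted more than 15 mm off its well's floor or tipped over 15 degrees (z of jug in the frame of tray_handle above -0.019 m or angle between jug's own z axis and vertical above 0.26 rad).
It fails at once if a bystander is knocked over or shifted (loaf or bowl by over 30 mm, flask or jar tipped over 0.3 rad) (distance of any of loaf, bowl from where it was at the start of the episode above 0.03 m or angle between any of flask, jar's own z axis and vertical above 0.3 rad).
It also fails if it takes over 61 s, if anything falls off the work surface, if the arm or the gripper's body presses on something with over 40 N, if the wrist force passes 120 N, or if a joint passes its speed limit or range.

## Robot

A 6-joint arm with a two-finger parallel gripper is mounted at the origin on the work surface. World frame = base frame: x ahead of the robot, y to its left, z up, the work surface at z = 0. Lengths are in m, angles in rad, forces in N, time in s.
With the tool pointing down it reaches from about 0.275 to 0.975 m from the base axis. Payload 8.4 kg.
Tool frame: the origin (TCP) lies between the finger pads; the fingertips stand 17 mm ahead of it and the grasp point (between the pads) lies 2 mm behind it (r.finger_overhang is the distance from the TCP to the fingertips, in m); z points along the fingers, y is the direction in which the jaws open and shut (so a half turn about z gives the same grasp; the last joint's range is limited). The gripper opens to 92 mm and grips with 3 to 60 N. Pads are 20 mm wide; open, the fingers measure 128 mm over their backs; the gripper's body (75 mm by 189 mm) begins 69 mm behind the grasp point.
Start: joints at [1.119, 0.353, 1.633, -0, 1.155, -0.002], TCP at [0.272, 0.563, 0.232] pointing down, gripper open.
Joint ranges: [-2.63, 2.63], [-0.92, 2.1], [0.06, 2.66], [-1.3, 4.44], [0, 2.69], [-3.02, 3.02]. Speed limits (rad/s): [2.22, 2.22, 2.79, 3.14, 3.14, 3.14].

## Interface

Orientations are given as a rotation vector (axis times angle).
In Python, from workcell import get_obs, viewer, hand_in, r gives the robot as it stands.
- The arm moves only by the tool step_arm, never from a script. Its argument "rows" is text: rows parted by semicolons, each of 7 numbers parted by spaces: the shift along the world's x, y, z in cm, then the turn, a rotation vector about the world's x, y, z in rad, then the opening, from 0 (shut) to 1 (fully open). A call has 1 to 10 rows; each row shifts and turns the commanded pose from where the row before left it; what a row does not reach is not made up. A row lasts 1/12 s, in which the tool goes at most 41.7 mm and 7.16 degrees, less where a joint would pass 70% of its speed; a pose out of reach is approached as far as the arm can. A call is refused whole if a number of a shift passes 4.17 or a number of a turn 0.125, either way. A call with a gripper value outside its range is refused whole. The fingers move at their own pace and stop on an object; "newtons" is the grip in N (left out, the last holds). Time passes only in rows, so rows that do not move let the fingers close. It gives the time, the measured TCP pose, the force and the opening at its end, in the units of the state.
- get_obs(): the state, without advancing time (a new reading comes with each control period).
- viewer.capture(name): name is "scene" or "top" or "wrist"; returns a dict with "image" (400x640x3 uint8, blue, green, red), "camera_matrix" (3x3 intrinsics, pixels), "rvec" (rotation vector, rad) and "tvec" (3), from world to camera coordinates, as OpenCV has them. Camera axes: x right, y down, z forward; pixel columns grow to the right and rows downward; lengths in m; the calibration is good to about 2 mm. The wrist camera is an equidistant fisheye: a pixel r from the principal point sees the ray r / f radians off the axis. A picture is of the moment at which its call begins. There is no depth.
- hand_in(): hands the job in, once; it reports no verdict.
The state is a dict: "time_s": time; "q": joint angles; "joint_velocities": joint speeds; "tau": joint torques, N m; "position": TCP position; "tool_rot": TCP orientation; "wrist_force": force on the tool from outside, world axes, zero at the start; "moment": the same for the moment, N m; "grip_width": opening from 0.0 (shut) to 1.0 (fully open).
Only numpy, scipy, OpenCV 4.12 (cv2) and the standard library are available. Lean on these libraries where they do the work, as an engineer would, in place of code of your own. Each camera call takes 0.05 s, during which the arm holds its last target. There are 200 camera calls.

## Working session

There is one attempt and no reset: what is moved stays moved. The work goes in short steps, Python scripts to look and compute and a tool call to move; the robot and the scene stay as the last step left them, time stands still between calls to the robot, and variables do not carry over. Pictures are saved under pics/ and viewed, about 8 in all and at most 12, crops included, and the job is handed in when it is done.

Besides the shell and the picture viewer there is one more tool, called after "Emit:" by a JSON object that holds its "fn" and its "kwargs". step_arm: Moves the arm, as the interface text tells. Its arguments: {"type":"object","properties":{"rows":{"type":"string"},"newtons":{"type":"number"}},"required":["rows"]}

```bash
ls; mkdir -p pics; cat > h.py <<'E'
import numpy as np,cv2,pickle
from workcell import get_obs,viewer,r
def cap(n,f):
    c=viewer.capture(n); cv2.imwrite('pics/'+f+'.png',c['image']); pickle.dump({k:c[k] for k in c if k!='image'}|{'img':c['image']},open('pics/'+f+'.pkl','wb')); return c
def load(f): return pickle.load(open('pics/'+f+'.pkl','rb'))
def ray(c,u,v,fish=False):
    K=c['camera_matrix'];R=cv2.Rodrigues(np.array(c['rvec'],float))[0];t=np.array(c['tvec'],float).ravel()
    x=(u-K[0,2])/K[0,0];y=(v-K[1,2])/K[1,1]
    if fish:
        a=np.hypot(x,y);d=np.array([x/a*np.sin(a),y/a*np.sin(a),np.cos(a)]) if a>0 else np.array([0,0,1.])
    else: d=np.array([x,y,1.])
    return -R.T@t,R.T@d
def atz(c,u,v,z,fish=False):
    o,d=ray(c,u,v,fish);return (o+d*(z-o[2])/d[2]).round(4)
def proj(c,P,fish=False):
    K=c['camera_matrix'];R=cv2.Rodrigues(np.array(c['rvec'],float))[0];t=np.array(c['tvec'],float).ravel()
    p=R@np.array(P,float)+t
    if fish:
        a=np.arctan2(np.hypot(p[0],p[1]),p[2]);s=a/np.hypot(p[0],p[1]);return np.array([K[0,0]*p[0]*s+K[0,2],K[1,1]*p[1]*s+K[1,2]])
    return np.array([K[0,0]*p[0]/p[2]+K[0,2],K[1,1]*p[1]/p[2]+K[1,2]])
E
python3 - <<'E'
from h import *
for n in('scene','top','wrist'):
    c=cap(n,n+'0'); print(n,c['camera_matrix'].tolist(),ray(c,320,200)[0])
print(get_obs())
E
```

```text
pics
scene [[399.29630797861967, 0.0, 324.02546362670904], [0.0, 399.29630797861967, 196.44689781551014], [0.0, 0.0, 1.0]] [ 0.07272779 -0.24348883  1.15129195]
top [[420.3837226091886, 0.0, 323.1095092888277], [0.0, 420.3837226091886, 198.35906096360122], [0.0, 0.0, 1.0]] [ 5.29897956e-01 -3.20719385e-04  1.53554107e+00]
wrist [[309.70691628693146, 0.0, 322.1038791754143], [0.0, 309.70691628693146, 203.94672370598732], [0.0, 0.0, 1.0]] [0.21127731 0.5908981  0.38373624]
{'time_s': 0.15, 'q': array([ 1.11863320e+00,  3.53465457e-01,  1.63394365e+00, -3.14316070e-05,
        1.15520748e+00, -2.37842825e-03]), 'joint_velocities': array([ 0.00124872, -0.00184823, -0.00285446, -0.0007877 ,  0.00090059,
       -0.00052126]), 'tau': array([ 4.81879542e-04, -5.94211400e+01, -3.34468603e+01,  6.98842155e-02,
        2.05383851e-02, -5.77313676e-05]), 'position': array([0.27157464, 0.56252173, 0.23105929]), 'tool_rot': array([-7.00514890e-01, -3.06228791e+00,  1.57711738e-03]), 'wrist_force': array([ 0.30166588, -0.70342396,  0.60253166]), 'moment': array([-0.07206762,  0.05064436,  0.02296107]), 'grip_width': 1.0009383678733994}
```

View pics/scene0.png

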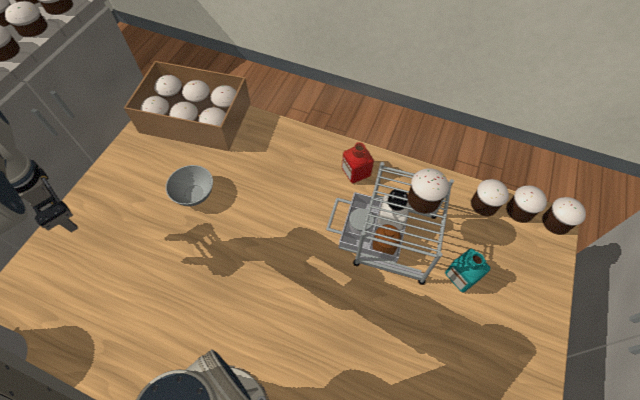

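View pics/top0.png

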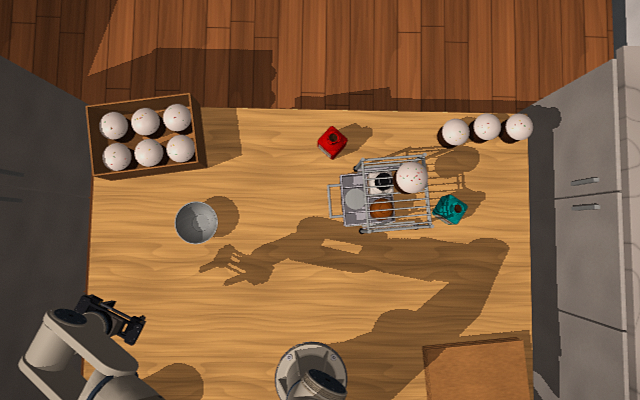

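The scene view shows the shelf around (405,225) with the handle at (335,217). In the top view the handle is at (334,202), left of the shelf, the jug's black cap at (382,182), the flask at (382,208) and the loaf at (411,177). The tray pulls roughly towards +y. I'll enlarge the shelf area to read it more closely.

```bash
python3 - <<'E'
from h import *
c=load('top0'); cv2.imwrite('pics/topc.png',cv2.resize(c['img'][145:245,315:448],None,fx=6,fy=6,interpolation=cv2.INTER_CUBIC))
E
```

```text
(no output)
```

View pics/topc.png

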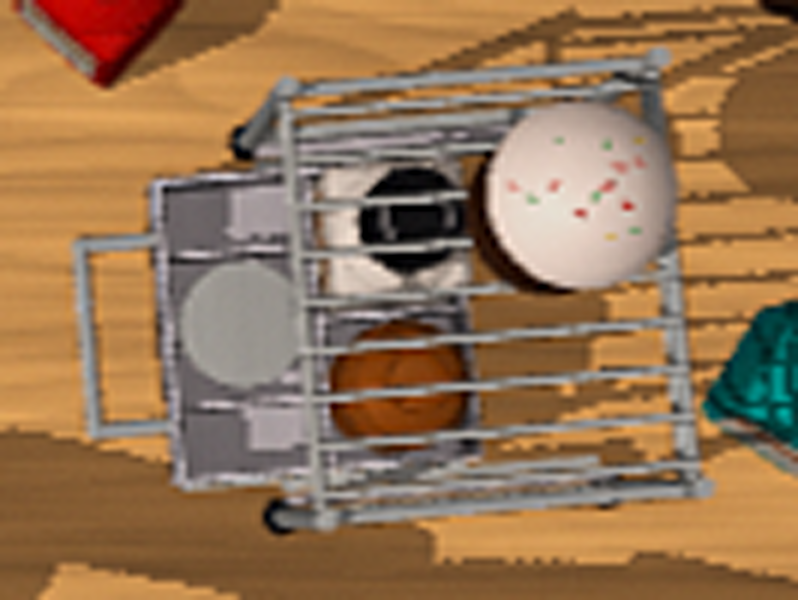

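In the enlargement the leg tops are at (288,88), (658,58), (705,488) and (325,520). The handle bar runs from (83,243) to (97,432), and the cap centre is at (412,218).

```bash
python3 - <<'E'
from h import *
c=load('top0'); g=lambda u,v,z:atz(c,u/6+315-.4,v/6+145-.4,z)
L=[g(*p,.212) for p in((288,88),(658,58),(705,488),(325,520))]
print(L,np.mean(L,0))
d=(L[1]+L[2]-L[0]-L[3])/2; print('x axis yaw',np.arctan2(d[1],d[0]),np.linalg.norm(d)); 
d=(L[0]+L[1]-L[2]-L[3])/2; print('y axis',np.arctan2(d[1],d[0]),np.linalg.norm(d))
a,b=g(83,243,.052),g(97,432,.052);print('handle',a,b,(a+b)/2,np.arctan2(*(a-b)[1::-1]))
print('cap',g(412,218,.175))
print('jar',g(242,322,.069),'flask',g(400,387,.131))
print(c['camera_matrix'][0,0])
E
```

```text
[array([ 0.7528, -0.1566,  0.212 ]), array([ 0.7724, -0.3545,  0.212 ]), array([ 0.5437, -0.3784,  0.212 ]), array([ 0.5243, -0.1776,  0.212 ])] [ 0.6483   -0.266775  0.212   ]
x axis yaw -1.473288624740358 0.20030145406361885
y axis 0.09789257083944967 0.2296997224639159
handle [ 0.6851 -0.0546  0.052 ] [ 0.5735 -0.0642  0.052 ] [ 0.6293 -0.0594  0.052 ] 0.08581026469650205
cap [ 0.6887 -0.2292  0.175 ]
jar [ 0.6384 -0.1475  0.069 ] flask [ 0.5987 -0.2301  0.131 ]
420.3837226091886
```

Emit:
{"fn": "step_arm", "kwargs": {"rows": "1.78 -3.085 0 0 0 0.055 0.45;1.78 -3.085 0 0 0 0.055 0.45;1.78 -3.085 0 0 0 0.055 0.45;1.78 -3.085 0 0 0 0.055 0.45;1.78 -3.085 0 0 0 0.055 0.45;1.78 -3.085 0 0 0 0.055 0.45;1.78 -3.085 0 0 0 0.055 0.45;1.78 -3.085 0 0 0 0.055 0.45;1.78 -3.085 0 0 0 0.055 0.45;1.78 -3.085 0 0 0 0.055 0.45"}}

```text
time_s: 0.98
position: [0.4502, 0.2527, 0.2315]
tool_rot: [0.162, -3.137, 0.0]
wrist_force: [1.5, 0.5, -0.1]
grip_width: 0.45
```

Emit:
{"fn": "step_arm", "kwargs": {"rows": "1.78 -3.085 0 0 0 0 0.45;1.78 -3.085 0 0 0 0 0.45;1.78 -3.085 0 0 0 0 0.45;1.78 -3.085 0 0 0 0 0.45;1.78 -3.085 0 0 0 0 0.45;1.78 -3.085 0 0 0 0 0.45;1.78 -3.085 0 0 0 0 0.45;1.78 -3.085 0 0 0 0 0.45;1.78 -3.085 0 0 0 0 0.45;0 0 0 0 0 0 0.45"}}

```text
time_s: 1.82
position: [0.6124, -0.0282, 0.2314]
tool_rot: [-0.153, 3.136, -0.003]
wrist_force: [-0.4, 0.6, -0.1]
grip_width: 0.452
```

```bash
python3 - <<'E'
from h import *
c=cap('wrist','w1');o=get_obs();print(o['position'],o['tool_rot'],o['q'],o['grip_width'])
print(cv2.Rodrigues(o['tool_rot'])[0].round(3))
for p in((.6851,-.0546,.052),(.5735,-.0642,.052)):print(proj(c,p,True))
cv2.imwrite('pics/w1c.png',c['image'])
E
```

```text
[ 0.6109037  -0.02586404  0.23110391] [ 1.51924692e-01 -3.13787972e+00  5.99266043e-04] [-4.45506160e-02  3.32561693e-01  1.66409241e+00 -4.20909651e-04
  1.14494023e+00 -1.71193021e+00] 0.44778946483692855
[[-0.995 -0.097 -0.   ]
 [-0.097  0.995 -0.   ]
 [ 0.    -0.    -1.   ]]
[293.77796877 250.23397269]
[292.88933318 152.60096696]
```

View pics/w1c.png

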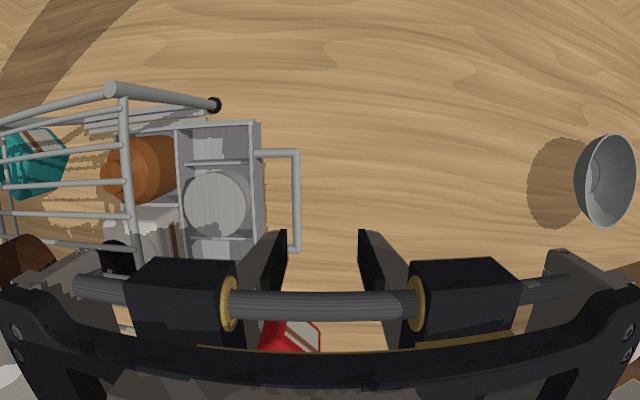

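The wrist view shows the bar from (297,152) to (297,250), about 4 mm further out than I estimated. I'll line up, descend and grip.

Emit:
{"fn": "step_arm", "kwargs": {"rows": "0.85 -1.4 0 0 0 0 0.45;0.85 -1.4 0 0 0 0 0.45;0 0 -3 0 0 0 0.45;0 0 -3 0 0 0 0.45;0 0 -3 0 0 0 0.45;0 0 -3 0 0 0 0.45;0 0 -3 0 0 0 0.45;0 0 -2 0 0 0 0.45;0 0 -1 0 0 0 0.45;0 0 0 0 0 0 0.45"}}

```text
time_s: 2.7
position: [0.6256, -0.051, 0.0493]
tool_rot: [0.158, -3.134, -0.001]
wrist_force: [-0.8, 0.2, 0.6]
grip_width: 0.452
```

Emit:
{"fn": "step_arm", "kwargs": {"rows": "0 0 0 0 0 0 0;0 0 0 0 0 0 0;0 0 0 0 0 0 0;0 0 0 0 0 0 0;0 0 0 0 0 0 0;0 0 0 0 0 0 0;0 0 0 0 0 0 0;0 0 0 0 0 0 0", "newtons": 40}}

```text
time_s: 3.37
position: [0.6282, -0.052, 0.0531]
tool_rot: [-0.157, 3.135, -0.002]
wrist_force: [-0.6, -3.2, 7.3]
grip_width: 0.092
```

Emit:
{"fn": "step_arm", "kwargs": {"rows": "-0.1 1 0 0 0 0 0;-0.2 2 0 0 0 0 0;-0.2 2 0 0 0 0 0;-0.2 2 0 0 0 0 0;-0.2 2 0 0 0 0 0;-0.2 2 0 0 0 0 0;-0.2 2 0 0 0 0 0;-0.2 2 0 0 0 0 0;-0.2 2 0 0 0 0 0;-0.1 1 0 0 0 0 0"}}

```text
time_s: 4.2
position: [0.6104, 0.1304, 0.0531]
tool_rot: [-0.159, 3.134, 0.0]
wrist_force: [2.7, -6.8, 6.3]
grip_width: 0.098
```

Emit:
{"fn": "step_arm", "kwargs": {"rows": "-0.05 0.5 0 0 0 0 0;-0.05 0.5 0 0 0 0 0;-0.05 0.5 0 0 0 0 0;-0.05 0.5 0 0 0 0 0;0 0 0 0 0 0 0;0 0 0 0 0 0 0"}}

```text
time_s: 4.7
position: [0.6091, 0.1435, 0.053]
tool_rot: [-0.161, 3.134, -0.011]
wrist_force: [6.4, -30.1, 9.3]
grip_width: 0.096
```

Emit:
{"fn": "step_arm", "kwargs": {"rows": "0 -0.3 0 0 0 0 0;0 0 0 0 0 0 0.4;0 0 0 0 0 0 0.45;0 0 0 0 0 0 0.45;0 0 0 0 0 0 0.45;0 0 2 0 0 0 0.45;0 0 3.5 0 0 0 0.45;0 0 4 0 0 0 0.6;0 0 4 0 0 0 1;0 0 4 0 0 0 1"}}

```text
time_s: 5.53
position: [0.6061, 0.146, 0.228]
tool_rot: [0.158, -3.136, -0.0]
wrist_force: [0.8, 0.1, -0.8]
grip_width: 0.645
```

Emit:
{"fn": "step_arm", "kwargs": {"rows": "0 0 3 0 0 -0.12 1;1 -1 0 0 0 -0.12 1;1 -2 0 0 0 -0.12 1;1 -2 0 0 0 -0.12 1;0 -2 0 0 0 -0.12 1;0 0 0 0 0 -0.12 1;0 0 0 0 0 0 1;0 0 0 0 0 0 1"}}

```text
time_s: 6.2
position: [0.6367, 0.076, 0.2563]
tool_rot: [-0.952, -2.993, -0.0]
wrist_force: [-0.6, 0.5, -1.0]
grip_width: 1.002
```

```bash
python3 - <<'E'
from h import *
c=cap('wrist','w2');o=get_obs();print(o['position'],o['tool_rot'],o['q'],o['grip_width'],o['wrist_force'])
t=cap('top','t2')
E0=(.669,-.030)
print(proj(c,(*E0,.175),True),proj(t,(*E0,.175)),proj(t,(.61,.14,.052)))
a=cv2.resize(t['image'][145:225,275:435],None,fx=5,fy=5,interpolation=cv2.INTER_CUBIC)
cv2.imwrite('pics/t2c.png',a)
E
```

```text
[0.63669519 0.07630559 0.25638756] [-9.50778662e-01 -2.99368834e+00 -1.95760742e-04] [ 1.16756760e-01  3.57240880e-01  1.57031954e+00  3.62726336e-04
  1.21448203e+00 -8.39127614e-01] 0.9981105425248445 [ 0.69905272  0.61626269 -0.16741039]
[247.64485728 308.08724718] [322.25314442 185.99300725] [273.00455001 205.43617661]
```

View pics/t2c.png

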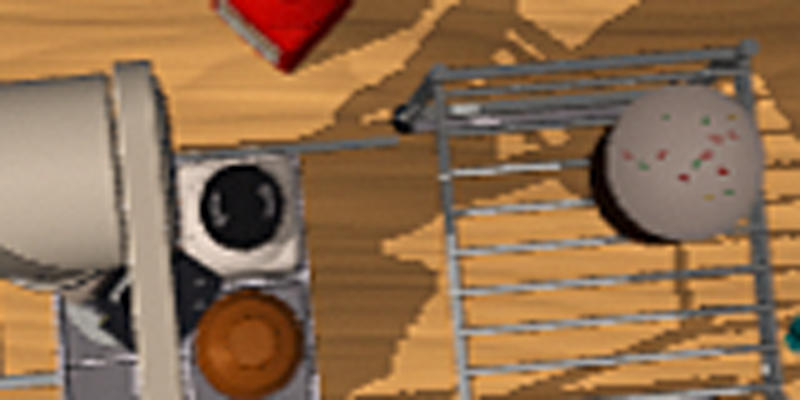

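View pics/w2.png

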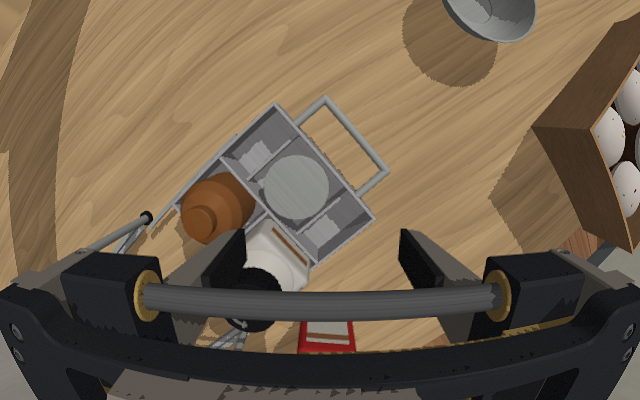

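In the top crop the cap centre is at (243,206), which puts it at about (0.669, -0.033). The tray is fully out, the bottle is clear of the shelf, and the flask and jar are upright. I'll move over the cap and descend with the jaws open.

Emit:
{"fn": "step_arm", "kwargs": {"rows": "0.8 -2.7 0 0 0 0 1;0.8 -2.7 0 0 0 0 1;0.8 -2.7 0 0 0 0 1;0.8 -2.8 0 0 0 0 1;0 0 0 0 0 0 1;0 0 0 0 0 0 1;0 0 0 0 0 0 1"}}

```text
time_s: 6.88
position: [0.6687, -0.0324, 0.2564]
tool_rot: [-0.955, -2.992, -0.001]
wrist_force: [-0.3, -0.8, -0.4]
grip_width: 1.0
```

```bash
python3 - <<'E'
from h import *
c=cap('wrist','w3');s=cap('scene','s3');o=get_obs();print(o['position'],o['q'])
for z in(.175,.14):print(proj(s,(.669,-.033,z)))
w=c['image'][200:360,160:480];a=cv2.resize(s['image'][130:290,240:480],(600,400),interpolation=cv2.INTER_CUBIC)
w=cv2.resize(w,(400,200),interpolation=cv2.INTER_CUBIC)
out=np.zeros((600,600,3),np.uint8);out[:400]=a;out[400:,:400]=w
cv2.imwrite('pics/s3c.png',out)
E
```

```text
[ 0.66865282 -0.03196248  0.25656527] [-5.01800821e-02  4.01516633e-01  1.50471941e+00  3.60986391e-04
  1.23565091e+00 -1.00335832e+00]
[330.89887033 179.59068738]
[330.60689246 185.96275893]
```

View pics/s3c.png

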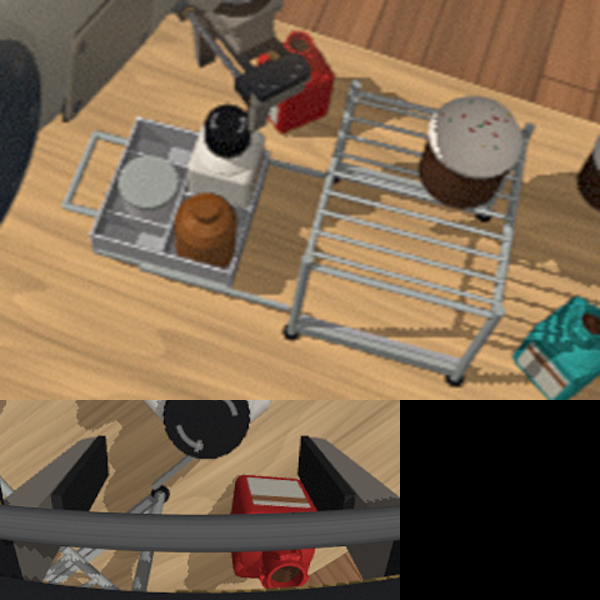

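The cap sits where predicted and is centred between the fingers. The wrist inset shows it at about (326,216).

Emit:
{"fn": "step_arm", "kwargs": {"rows": "0 -0.05 -2 0 0 0 1;0 0 -2 0 0 0 1;0 0 -2 0 0 0 1;0 0 -2 0 0 0 1;0 0 -1.5 0 0 0 1;0 0 -0.35 0 0 0 1;0 0 0 0 0 0 1;0 0 0 0 0 0 1"}}

```text
time_s: 7.65
position: [0.6693, -0.0331, 0.1589]
tool_rot: [0.956, 2.992, 0.0]
wrist_force: [0.4, 0.8, 1.3]
grip_width: 1.004
```

Emit:
{"fn": "step_arm", "kwargs": {"rows": "0 0 0 0 0 0 0.3;0 0 0 0 0 0 0.3;0 0 0 0 0 0 0.3;0 0 0 0 0 0 0.3;0 0 0 0 0 0 0.3;0 0 0 0 0 0 0.3;0 0 0 0 0 0 0.3", "newtons": 50}}

```text
time_s: 8.23
position: [0.6696, -0.0334, 0.1586]
tool_rot: [0.958, 2.991, 0.002]
wrist_force: [2.8, 3.1, 2.2]
grip_width: 0.607
```

The jaws are on the cap at 56 mm. Now I'll press it down.

Emit:
{"fn": "step_arm", "kwargs": {"rows": "0 0 -0.2 0 0 0 0.3;0 0 -0.2 0 0 0 0.3;0 0 -0.2 0 0 0 0.3;0 0 0 0 0 0 0.3;0 0 0 0 0 0 0.3"}}

```text
time_s: 8.65
position: [0.6707, -0.0332, 0.154]
tool_rot: [0.957, 2.988, 0.003]
wrist_force: [2.0, 3.8, 11.2]
grip_width: 0.607
```

Emit:
{"fn": "step_arm", "kwargs": {"rows": "0 0 -0.15 0 0 0 0.3;0 0 -0.1 0 0 0 0.3;0 0 0 0 0 0 0.3;0 0 0 0 0 0 0.3"}}

```text
time_s: 8.98
position: [0.6708, -0.0331, 0.1519]
tool_rot: [0.957, 2.988, 0.003]
wrist_force: [1.3, 5.5, 14.6]
grip_width: 0.603
```

Emit:
{"fn": "step_arm", "kwargs": {"rows": "0 0 0 0 0 0.1 0.3;0 0 0 0 0 0.1 0.3;0 0 0 0 0 0.1 0.3;0 0 0 0 0 0.1 0.3;0 0 0 0 0 0.1 0.3;0 0 0 0 0 0 0.3"}}

```text
time_s: 9.48
position: [0.6708, -0.0333, 0.1519]
tool_rot: [0.178, 3.132, 0.001]
wrist_force: [0.5, 4.6, 12.3]
grip_width: 0.608
```

```bash
python3 - <<'E'
from h import *
o=get_obs();print(o['position'],o['tool_rot'],o['q'],o['wrist_force'],o['moment'],o['grip_width'])
R=cv2.Rodrigues(o['tool_rot'])[0];print(np.arctan2(R[1,1],R[0,1]))
E
```

```text
[ 0.67076002 -0.03326755  0.15188007] [1.77948612e-01 3.13227414e+00 1.35788289e-03] [-5.22211913e-02  4.98976530e-01  1.59728995e+00  9.80708114e-04
  1.04105495e+00 -1.51001065e+00] [ 0.54019681  4.5896004  12.27621928] [ 0.7401549  -0.05563549  0.15301379] 0.607984436677886
1.4572980305475431
```

Turning freely, with low torque. I'll continue to about 60 degrees.

Emit:
{"fn": "step_arm", "kwargs": {"rows": "0 0 0 0 0 0.1 0.3;0 0 0 0 0 0.1 0.3;0 0 0 0 0 0.1 0.3;0 0 0 0 0 0.1 0.3;0 0 0 0 0 0.1 0.3;0 0 0 0 0 0.05 0.3;0 0 0 0 0 0 0.3;0 0 0 0 0 0 0.3"}}

```text
time_s: 10.15
position: [0.6708, -0.0331, 0.1519]
tool_rot: [-0.67, 3.065, -0.0]
wrist_force: [0.6, 5.1, 12.9]
grip_width: 0.598
```

```bash
python3 - <<'E'
from h import *
t=cap('top','t4');s=cap('scene','s4');o=get_obs();print(o['position'],o['wrist_force'],o['moment'],o['grip_width'])
R=cv2.Rodrigues(o['tool_rot'])[0];print(np.arctan2(R[1,1],R[0,1]))
E
```

```text
[ 0.67078653 -0.03310831  0.15193126] [ 1.36256086  5.20475871 13.48926654] [ 0.98511168 -0.10143664  0.10148343] 0.6055234327715573
2.0010745318121916
```

Emit:
{"fn": "step_arm", "kwargs": {"rows": "0 0 0.3 0 0 0 0.3;0 0 0.3 0 0 0 0.3;0 0 0.3 0 0 0 0.3;0 0 0.2 0 0 0 0.3;0 0 0 0 0 0 0.3;0 0 0 0 0 0 0.3"}}

```text
time_s: 10.75
position: [0.6688, -0.0338, 0.1603]
tool_rot: [0.67, -3.069, -0.0]
wrist_force: [1.6, 2.5, 2.3]
grip_width: 0.606
```

No downward pull on the cap, so it is free. Lifting it.

Emit:
{"fn": "step_arm", "kwargs": {"rows": "0 0 0.3 0 0 0 0.3;0 0 0.4 0 0 0 0.3;0 0 0.4 0 0 0 0.3;0 0 0.4 0 0 0 0.3;0 0 0 0 0 0 0.3"}}

```text
time_s: 11.17
position: [0.6692, -0.034, 0.1766]
tool_rot: [-0.67, 3.068, -0.001]
wrist_force: [0.1, -0.1, -0.8]
grip_width: 0.603
```

Emit:
{"fn": "step_arm", "kwargs": {"rows": "0 0 0.7 0 0 0 0.3;0 0 0.9 0 0 0 0.3;0 0 1 0 0 0 0.3;0 0 1 0 0 0 0.3;0 0 1 0 0 0 0.3;0 0 0.6 0 0 0 0.3;0 0 0.2 0 0 0 0.3;0 0 0 0 0 0 0.3;0 0 0 0 0 0 0.3;0 0 0 0 0 0 0.3"}}

```text
time_s: 12.0
position: [0.6686, -0.0338, 0.2289]
tool_rot: [0.67, -3.068, -0.0]
wrist_force: [0.3, -0.2, -1.0]
grip_width: 0.603
```

```bash
python3 - <<'E'
from h import *
w=cap('wrist','w5');s=cap('scene','s5');t=cap('top','t5');o=get_obs();print(o['position'],o['wrist_force'],o['grip_width'])
for p in((.669,-.033,.212),(.669,-.033,.162)):print(proj(s,p)*2.5-np.array([240,130])*2.5)
out=np.zeros((600,600,3),np.uint8);out[:400]=cv2.resize(s['image'][130:290,240:480],(600,400),interpolation=cv2.INTER_CUBIC)
out[400:,:320]=cv2.resize(w['image'],(320,200),interpolation=cv2.INTER_AREA)
out[400:,320:]=cv2.resize(t['image'][140:240,270:410],(280,200),interpolation=cv2.INTER_CUBIC)
cv2.imwrite('pics/s5c.png',out)
E
```

```text
[ 0.66867143 -0.03380303  0.2289998 ] [-0.41192647  0.41586287 -0.66212339] 0.6030614408394284
[228.06120002 106.21160359]
[226.97167203 129.98926302]
```

View pics/s5c.png

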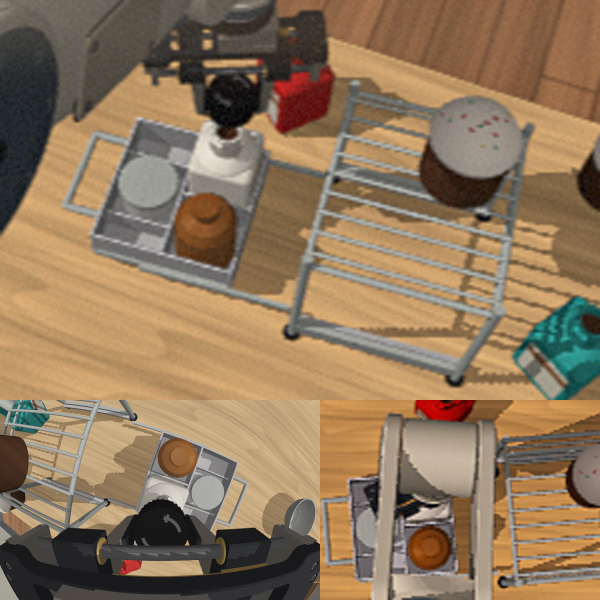

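The cap is in the fingers at (232,100), directly above the open mouth at (228,132). The bottle is standing in its well, the tray is where it was, and nothing else has moved.

```bash
python3 -c "
from workcell import hand_in;print(hand_in())"
```

```text
the job is handed in; nothing more can be done
None
```

I finished the job and handed it in at about 12 s on the robot's clock; the interface reports no verdict, so I don't know the result.

- **Tray:** I pulled it by its handle until the force rose to 30 N against the stop. The hand moved about 195 mm rather than the full 200 mm. I put the difference down to slack in the grip and did not measure the tray's travel separately.
- **Cap:** I gripped it at 56 mm, pressed it down about 6.5 mm (14.6 N), and turned it 60° counter-clockwise with little torque. It lifted off without pulling on the bottle.
- **Last checks:**
  - The final picture shows the cap in the fingers and level, straight above the open mouth. Its lower edge is about 5 cm clear, going by the arm's position.
  - The grip opening is still 55 mm and the wrist force is about zero.
  - The bottle is standing in its well. The tray, flask, jar and loaf are unchanged in the pictures. The bowl appears only in the small wrist view, so I did not measure its position again.
- **Failed or disagreeing checks:** no check failed, and only the tray travel above disagreed.

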